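# Seat the keyed bangle stand in its sprung hub and hold it down

### The job

The short bangle stand with the keyed shank hangs in the wooden rack; lift it out by its hollow wooden crossbar, with a light grip, and fit it into the hub of the round display base: shank in the bore, turned until the key slips into the keyway. Keep pressing, firmly but not hard, against the spring in the hub until the collar is flush on the hub, and finish while still gripping the bar and holding it down there, so that the lock screw can be tightened. Leave the other stands and everything else on the counter as they are.

Things in the scene. Friction and masses are not known exactly. Their poses are not given: they have to be found in the camera images.
- tbar: The stand to fit: an aluminium and wood T. Origin on its axis at the underside of the collar (42 mm in diameter, 6 mm thick); z up along the post, x towards the key. Below: a keyed shank. Above: a post 16 mm in diameter and the crossbar. 0.18 to 0.29 kg. At the start it hangs by its collar on the rack, in any one of the three holes. Told from the others by its short bar and its nib.
- tbar_grip (a point): Centre of the hollow wooden crossbar, 58 mm above the origin of tbar. The bar is 80 mm long (along tbar y), 24 mm wide (x), 24 mm high (46 to 70 mm above the origin). Grip it here from above, fingers closing along x. Thin-walled: a grip of 20 to 35 N is right, over 50 N per finger crushes it.
- tbar_tip (a point): End of the round shank, on the axis, 45 mm below the origin of tbar. The shank is 18 mm in diameter, its tip tapered over the last 5 mm to 13 mm; the last 12 mm carry no key.
- tbar_nib (a point): Outer end of a nib 6 mm wide and 6 mm high on the collar's rim, 29 mm from the axis on the +x side, above the key, so that the key's side is seen from above. The key is 6 mm wide, round-nosed below, stands out to 14 mm from the axis and runs from the collar's underside to 33 mm below it.
- hub: Fixed round display base of dark wood, 150 mm in diameter, 20 mm high, with a round aluminium hub 64 mm across in its middle, top 75 mm above the counter. Origin at the centre of the underside, z up, x towards the keyway. It neither moves nor turns. Push on it with no more than 40 N. A small lock screw on its side is for look only.
- hub_mouth (a point): Centre of the bore's mouth, 75 mm above the hub's origin; the collar's underside comes here when home. Bore 19.4 mm in diameter, deeper than the shank; one keyway 7.8 mm wide, on hub +x, reaches 15.5 mm from the axis: the key fits at one angle only, within about 4 degrees. Until then the key rides on the hub's top face, the collar 33 mm above it.
- plunger (a joint): Spring plunger in the bore, travel down in m: 0 at rest (face 30 mm below the mouth), 0.015 with the collar flush, 0.018 at most. The shank meets it for its last 15 mm; it pushes up with 5 N at first, 10 N when flush, so a stand let go springs back up some millimetres. 12 to 20 N of downward push holds the collar flush.
- rack: Fixed light-wood block 90 x 335 x 55 mm, long side along its y, origin at the centre of the underside. Three square holes through it, 32 mm wide, at y = -115, 0 and +115 mm, hold three stands by their collars (42 mm), loosely, so that they lift straight out.
- long_tbar: Another stand in the rack, not to be used: same collar, post and bar height but the crossbar is 110 mm long, and there is no key and no nib. Origin at the underside of its collar.
- ring_cone: Another stand in the rack, not to be used: a wooden ring cone 72 mm high over the same collar. Origin at the underside of its collar.
- loupe: Loose black loupe, 40 mm in diameter, 26 mm high, between the base and the rack's far end; leave alone. Origin at the underside.
- bangle_a: Loose brass bangle, 68 mm across, 6 mm high, lying flat to the right of the base; leave alone. Origin at the underside.
- bangle_b: Loose brass bangle, 68 mm across, 10 mm high, lying flat beyond the base; leave alone. Origin at the underside.
- brush: Loose cleaning brush, 160 mm long, lying beyond the rack; leave alone.
- ring_box: Loose blue ring box, 55 x 55 x 42 mm, to the left of the rack; leave alone. Origin at the underside.
Things that resemble listed ones, but are neither listed nor needed, are in the scene too. Leave any black or red look-alike of the tbar alone. What is shaped like the hub but blue is not meant.

How it is judged:
By the outcome, as a careful person would: the job done as asked, in the order asked, and still so for the second after the job is handed in, while the arm keeps its last pose, push and grip.
It also fails if it takes over 45 s, if anything falls off the work surface, if the arm or the gripper's body presses on something with over 40 N, if the wrist force passes 120 N, or if a joint passes its speed limit or range.

### The arm

A 6-joint arm with a two-finger parallel gripper is mounted at the origin on the work surface. World frame = base frame: x ahead of the robot, y to its left, z up, the work surface at z = 0. Lengths are in m, angles in rad, forces in N, time in s.
With the tool pointing down it reaches from about 0.35 to 0.725 m from the base axis. Payload 4.3 kg.
Tool frame: the origin (TCP) lies between the finger pads; the fingertips stand 22 mm ahead of it and the grasp point (between the pads) lies 3 mm ahead of it; z points along the fingers, y is the line along which they close (so a half turn about z gives the same grasp; the last joint's range is limited). The gripper opens to 85 mm and grips with 20 to 120 N. Pads are 22 mm wide; open, the fingers measure 114 mm over their backs; the gripper's body (76 mm by 85 mm) begins 54 mm behind the grasp point. The pads swing forward as they close: fully open they stand 13 mm farther back than shut.
Start: joints at [-1.35, 0.377, 0.081, 1.274, 0, 1.46], TCP at [0.187, -0.544, 0.217] pointing down, gripper open.
Joint ranges: [-2.72, 2.72], [-0.84, 1.66], [-1.02, 1.22], [-1.77, 2.12], [-1.37, 1.28], [-3.14, 3.14]. Speed limits (rad/s): [2.57, 2.57, 3.14, 3.14, 3.14, 3.14].

### API

Orientations are given as a unit quaternion [x, y, z, w].
In Python, from plant import bot gives the robot as it stands. The module is installed in compiled form; this text tells all that it offers. Calls block until the motion is done:
- bot.reach(position, orientation): joint-space move of the TCP to a pose.
- bot.servo_line(position, velocity=0.15, rot=None): straight line of the TCP; rot=None keeps the orientation; velocity is the mean speed in m/s.
- bot.movej(angles): joint-space move.
- bot.grip(opening, effort=None): opening from 0.0 (shut) to 1.0 (fully open); effort is the grip in N (None keeps the last); returns when the fingers have stopped.
- bot.pause(seconds).
- bot.inverse_kinematics(position, orientation): joint angles nearest the present ones, or None.
- bot.read_camera(name): name is "scene" or "top" or "wrist"; returns (picture, depth): 384x512x3 uint8, red, green, blue; 384x512 float32, m along the optical axis (not along the pixel's ray), 0 where there is no reading.
- bot.camera_params(name): a dict with "fx", "fy", "cx", "cy" (pixels), "T" (4x4, takes a point from camera to world coordinates). Camera axes: x right, y up, looking along -z (the intrinsics and any distortion apply to the point x, -y, -z); pixel columns grow to the right and rows downward; lengths in m; the calibration is good to about 2 mm. A picture is of the moment at which its call begins: read the wrist's pose just before it. camera_params takes no time and is no camera call; for the wrist camera it gives the pose at the moment of the call.
A pose or a line that the arm cannot do raises bot.PlanningError and nothing moves.
- bot.job_done(): hands the job in; it is judged then, once.
Trained networks look in the newest picture that a camera, given by its name, has taken for a name from the list of things; names that differ only in an ending like _2 or _b are one class to them, and where a whole thing is asked for, a point or a joint stands for the part that bears it (a point fixed in the world has none). Each returns a list of dicts, best first, with "conf" (0 to 1); they miss things now and then, are a little off and sometimes report something else, mostly with a low value. They report only what shows in the picture. A call takes as long as a camera call. They do not tell look-alikes from the thing itself.
- bot.find_in(camera, thing): "bbox" ([left, top, right, bottom] in pixels, round what is visible of it).
- bot.silhouettes(camera, thing): "mask" (384x512 bool, what is visible of it) and "bbox" ([left, top, right, bottom] in pixels, round what is visible of it).
- bot.pinpoint(camera, thing): "location" ([column, row] in pixels: a listed point, or the origin of a listed thing).
Readings, each from a call of its own:
- bot.read_time(): time.
- bot.read_joint_positions(): joint angles.
- bot.read_joint_velocities(): joint speeds.
- bot.read_joint_torque(): joint torques, N m.
- bot.read_position(): TCP position.
- bot.read_tcp_rot(): TCP orientation.
- bot.read_force(): force on the tool from outside, world axes, zero at the start.
- bot.read_moment(): the same for the moment, N m.
- bot.read_width(): opening from 0.0 (shut) to 1.0 (fully open).
- bot.read_grasp_force(): force on a finger pad.
Only numpy, scipy, OpenCV 4.12 (cv2) and the standard library are available. Lean on these libraries where they do the work, as an engineer would, in place of code of your own. Each camera call takes 0.05 s, during which the arm holds its last target. There are 200 camera calls.

## Working session

There is one attempt and no reset: what is moved stays moved. The work goes in short steps, each a Python script; the robot and the scene stay as the last script left them, time stands still between calls to the robot, and variables do not carry over. Pictures are saved under pics/ and viewed, at most 10 in all, crops included, and the job is handed in when it is done.

```bash
mkdir -p pics; cat > h.py <<'E'
import numpy as np, cv2
from plant import bot
def px2w(p,cam,d,K=None):
    u,v=p; z=d
    X=np.array([(u-cam['cx'])/cam['fx']*z,-(v-cam['cy'])/cam['fy']*z,-z,1])
    return (cam['T']@X)[:3]
def px_at_z(p,cam,zw):
    a=cam['T'][:3,3]; b=px2w(p,cam,1.0)-a
    return a+b*(zw-a[2])/b[2]
def save(n,im): cv2.imwrite('pics/'+n+'.png',im[:,:,::-1])
E
python3 - <<'E'
from h import *
for c in ('scene','top'):
    im,d=bot.read_camera(c); save(c+'0',im); np.savez('pics/'+c+'0',im=im,d=d)
    cam=bot.camera_params(c); print(c,{k:v for k,v in cam.items() if k!='T'}, cam['T'].round(3).tolist())
    for t in ('tbar_grip','tbar_nib','hub_mouth','tbar','hub','rack','long_tbar'):
        for r in bot.pinpoint(c,t)[:4]:
            u,v=np.array(r['location']).round(1); iu,iv=int(round(u)),int(round(v))
            dd=d[min(max(iv,0),383),min(max(iu,0),511)]
            print(t,round(r['conf'],2),u,v,px2w((u,v),cam,dd).round(3))
print(bot.read_time())
E
```

```text
scene {'fx': 470.5465428228123, 'fy': 470.5465428228123, 'cx': 253.11399407819565, 'cy': 194.33568962103573} [[0.21, -0.744, 0.634, 1.456], [0.978, 0.161, -0.135, -0.142], [-0.002, 0.648, 0.761, 1.178], [0.0, 0.0, 0.0, 1.0]]
tbar_grip 0.89 265.5 167.3 [0.478 0.106 0.123]
tbar_grip 0.79 223.3 169.8 [ 0.442 -0.021  0.103]
tbar_grip 0.74 290.1 197.3 [0.6   0.153 0.11 ]
tbar_nib 0.84 219.7 186.9 [ 0.434 -0.036  0.017]
tbar_nib 0.71 293.8 213.1 [0.61  0.166 0.042]
hub_mouth 0.71 103.0 261.6 [ 0.67  -0.406  0.051]
hub_mouth 0.56 173.4 209.5 [ 0.529 -0.193  0.056]
tbar 0.92 222.1 180.3 [ 0.436 -0.027  0.05 ]
tbar 0.9 267.0 179.5 [0.471 0.114 0.058]
tbar 0.82 284.3 211.8 [0.601 0.138 0.046]
tbar 0.54 189.9 275.6 [ 0.736 -0.174  0.001]
hub 0.83 172.9 225.4 [ 1.456 -0.142  1.178]
hub 0.68 103.0 278.9 [ 0.713 -0.411  0.03 ]
rack 0.91 297.4 183.4 [0.5   0.207 0.049]
long_tbar 0.79 324.3 165.7 [0.447 0.314 0.054]
long_tbar 0.56 266.8 184.0 [0.485 0.11  0.053]
top {'fx': 360.3170396519849, 'fy': 360.3170396519849, 'cx': 256.7649450939824, 'cy': 186.1784168346945} [[-0.008, 0.989, -0.144, 0.388], [
[... 166 characters left out ...]
 0.112 0.125]
tbar_grip 0.44 225.1 186.4 [0.573 0.16  0.114]
tbar_nib 0.72 314.2 146.0 [ 0.746 -0.178  0.004]
tbar_nib 0.57 276.1 220.7 [ 0.456 -0.024  0.003]
tbar_nib 0.54 243.3 213.5 [0.48  0.098 0.061]
tbar_nib 0.47 227.3 179.7 [0.597 0.153 0.117]
hub_mouth 0.91 378.7 160.6 [ 0.67  -0.403  0.075]
hub_mouth 0.55 325.4 195.0 [ 0.548 -0.207  0.045]
tbar 0.66 233.8 184.5 [0.589 0.134 0.053]
tbar 0.62 277.3 229.9 [ 0.418 -0.023  0.107]
tbar 0.61 237.4 221.6 [0.451 0.12  0.061]
tbar 0.6 262.7 169.1 [0.652 0.025 0.027]
hub 0.91 376.1 161.2 [ 0.668 -0.394  0.074]
hub 0.6 321.7 199.3 [ 0.528 -0.187  0.078]
rack 0.97 213.6 223.2 [0.446 0.207 0.062]
long_tbar 0.52 178.1 227.6 [0.429 0.322 0.125]
0.8
```

```bash
python3 - <<'E'
import cv2
a=cv2.imread('pics/top0.png')[120:270,150:420]; b=cv2.imread('pics/scene0.png')[130:300,70:370]
cv2.imwrite('pics/tc.png',cv2.resize(a,None,fx=2.9,fy=2.9,interpolation=2)); cv2.imwrite('pics/sc.png',cv2.resize(b,None,fx=2.6,fy=2.6,interpolation=2))
E
```

```text
(no output)
```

View pics/tc.png

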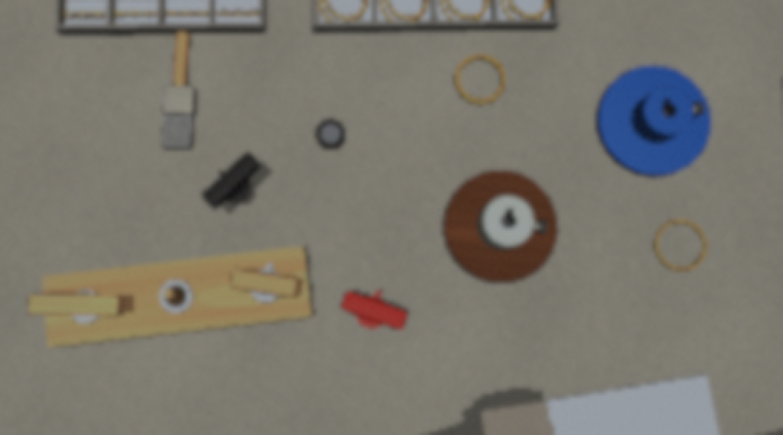

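View pics/sc.png

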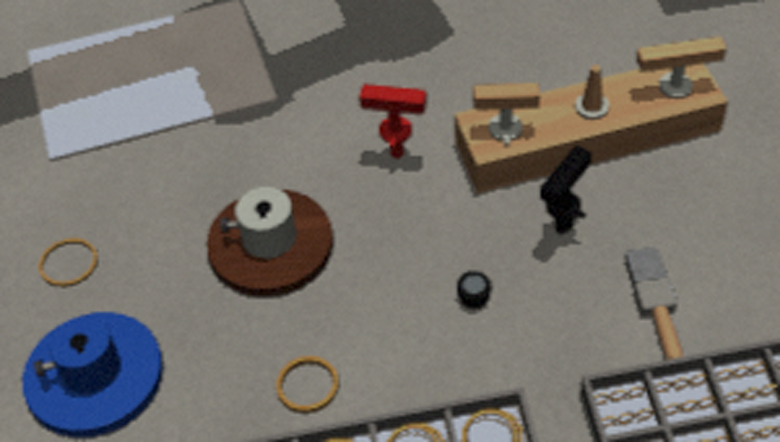

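The top view shows these candidates:
- Red look-alike: standing loose at (279,224).
- Black look-alike: at (232,183).
- Long bar: in the rack at about (177,225).
- Short wooden bar: in the rack's right hole at (240,217). This is the tbar.

The hub I want is the brown base with the grey hub at (325,195); the blue one at (377,161) is not it. Next I'll take close looks with the wrist camera.

```bash
cat >> h.py <<'E'
from scipy.spatial.transform import Rotation as R
def down(yaw):  # tool z down, tool y along world direction yaw
    y=np.array([np.cos(yaw),np.sin(yaw),0]); z=np.array([0,0,-1.]); x=np.cross(y,z)
    return R.from_matrix(np.c_[x,y,z]).as_quat()
def rel():
    cam=bot.camera_params('wrist'); p=np.array(bot.read_position()); M=R.from_quat(bot.read_tcp_rot()).as_matrix()
    T=cam['T']; return M.T@(T[:3,3]-p), M.T@T[:3,:3]
E
python3 - <<'E'
from h import *
p,m=rel(); cam=bot.camera_params('wrist'); print(p.round(3),m.round(3).tolist(),cam['fx'],cam['cx'],cam['cy'])
M=R.from_quat(bot.read_tcp_rot()).as_matrix(); print(M.round(2).tolist())
for pos in ([0.467,0.108,0.116],[0.54,-0.197,0.2]):
  for y in np.radians(range(-180,180,30)):
    q=bot.inverse_kinematics(pos,down(y)); print(pos[0],round(np.degrees(y)),None if q is None else np.round(q,2))
E
```

```text
[ 0.073 -0.    -0.156] [[-0.0, 0.958, 0.287], [1.0, 0.0, 0.0], [0.0, 0.287, -0.958]] 286.7140009691898 256.0223640517809 194.26526060003204
[[0.95, 0.32, 0.0], [0.32, -0.95, -0.0], [0.0, 0.0, -1.0]]
0.467 -180 [ 0.09  0.24 -0.38  0.95  0.   -1.48]
0.467 -150 [ 0.09  0.24 -0.38  0.95  0.   -2.  ]
0.467 -120 [ 0.09  0.24 -0.38  0.95  0.   -2.52]
0.467 -90 [ 0.09  0.24 -0.38  0.95  0.   -3.05]
0.467 -60 [ 0.09  0.24 -0.38  0.95  0.    2.71]
0.467 -30 [ 0.09  0.24 -0.38  0.95  0.    2.19]
0.467 0 [ 0.09  0.24 -0.38  0.95  0.    1.67]
0.467 30 [ 0.09  0.24 -0.38  0.95  0.    1.14]
0.467 60 [ 0.09  0.24 -0.38  0.95  0.    0.62]
0.467 90 [ 0.09  0.24 -0.38  0.95  0.    0.09]
0.467 120 [ 0.09  0.24 -0.38  0.95  0.   -0.43]
0.467 150 [ 0.09  0.24 -0.38  0.95  0.   -0.95]
0.54 -180 [-0.46  0.38  0.04  1.23  0.   -2.03]
0.54 -150 [-0.46  0.38  0.04  1.23  0.   -2.55]
0.54 -120 [-0.46  0.38  0.04  1.23  0.   -3.08]
0.54 -90 [-0.46  0.38  0.04  1.23  0.    2.68]
0.54 -60 [-0.46  0.38  0.04  1.23  0.    2.16]
0.54 -30 [-0.46  0.38  0.04  1.23  0.    1.63]
0.54 0 [-0.46  0.38  0.04  1.23  0.    1.11]
0.54 30 [-0.46  0.38  0.04  1.23  0.    0.59]
0.54 60 [-0.46  0.38  0.04  1.23  0.    0.06]
0.54 90 [-0.46  0.38  0.04  1.23  0.   -0.46]
0.54 120 [-0.46  0.38  0.04  1.23  0.   -0.98]
0.54 150 [-0.46  0.38  0.04  1.23  0.   -1.51]
```

```bash
python3 - <<'E'
from h import *
def look(n,pos,yaw,things):
    bot.reach(pos,down(yaw)); bot.pause(0.3)
    cam=bot.camera_params('wrist'); im,d=bot.read_camera('wrist'); save(n,im); np.savez('pics/'+n,im=im,d=d,**{k:cam[k] for k in cam if not isinstance(cam[k],str) and cam[k] is not None})
    print(cam['T'].round(4).tolist())
    for t in things:
        for r in bot.pinpoint('wrist',t)[:3]:
            u,v=r['location']; dd=d[min(max(int(round(v)),0),383),min(max(int(round(u)),0),511)]
            print(t,round(r['conf'],2),round(u,1),round(v,1),px2w((u,v),cam,dd).round(4))
    return im
a=look('hub1',[0.535,-0.195,0.20],0.0,('hub_mouth','hub'))
b=look('tb1',[0.467,0.108,0.235],-0.19,('tbar_grip','tbar_nib','tbar'))
cv2.imwrite('pics/both.png',np.hstack([a[:,60:450],b[:,60:450]])[:,:,::-1])
print(bot.read_time())
E
```

```text
[[1.0, 0.0012, 0.0005, 0.535], [-0.0013, 0.958, 0.2869, -0.1222], [-0.0001, -0.2869, 0.958, 0.3558], [0.0, 0.0, 0.0, 1.0]]
hub_mouth 0.74 257.9 185.3 [ 0.537  -0.2051  0.0439]
hub 0.84 261.4 174.1 [ 0.5403 -0.1855  0.074 ]
hub 0.78 355.9 307.8 [ 0.578  -0.2048  0.2512]
[[0.9817, 0.1822, 0.055, 0.4813], [-0.1904, 0.9404, 0.2817, 0.1794], [-0.0004, -0.287, 0.9579, 0.3906], [0.0, 0.0, 0.0, 1.0]]
tbar_grip 0.9 244.2 299.7 [ 0.4286 -0.0217  0.1139]
tbar_grip 0.73 250.5 185.8 [0.4625 0.1106 0.1249]
tbar_grip 0.69 373.1 121.1 [0.5863 0.1474 0.1147]
tbar_nib 0.95 276.8 174.4 [0.491  0.1018 0.0611]
tbar_nib 0.78 268.1 274.5 [ 0.4563 -0.0348  0.0506]
tbar_nib 0.66 369.7 99.8 [0.585  0.1669 0.1139]
tbar 0.7 352.1 118.9 [0.5694 0.1525 0.1077]
tbar 0.68 252.3 170.0 [0.4671 0.125  0.1231]
tbar 0.66 245.7 266.8 [0.4369 0.0123 0.1021]
4.7333
```

View pics/both.png

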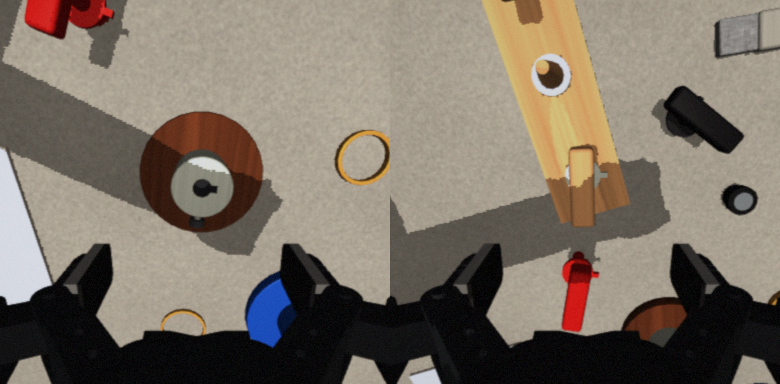

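The left half shows the hub mouth at wrist pixel (262,187), with the keyway pointing right, towards world +x. The right half shows the short wooden bar in the rack's end hole at about (251,187), with its nib on the right at (277,174). So the choice is confirmed. Next I'll refine both poses from depth.

```bash
cat >> h.py <<'E'
def cloud(d,cam):
    v,u=np.mgrid[:384,:512]
    X=np.stack([(u-cam['cx'])/cam['fx']*d,-(v-cam['cy'])/cam['fy']*d,-d],-1)
    return X@cam['T'][:3,:3].T+cam['T'][:3,3]
def hubfit(d,im,cam,c0):
    W=cloud(d,cam); near=np.hypot(W[...,0]-c0[0],W[...,1]-c0[1])<0.045
    top=near&(abs(W[...,2]-0.075)<0.006)&(d>0); zt=np.median(W[top][:,2])
    # rim pixels: boundary of top mask, projected on plane
    v,u=np.mgrid[:384,:512]; a=cam['T'][:3,3]
    r=np.stack([(u-cam['cx'])/cam['fx'],-(v-cam['cy'])/cam['fy'],-np.ones(u.shape)],-1)@cam['T'][:3,:3].T
    P=a+r*((zt-a[2])/r[...,2])[...,None]
    m=top.astype(np.uint8); cs,_=cv2.findContours(m,cv2.RETR_EXTERNAL,cv2.CHAIN_APPROX_NONE)
    c=max(cs,key=cv2.contourArea)[:,0]; Q=P[c[:,1],c[:,0],:2]
    (cx,cy),rad=cv2.minEnclosingCircle((Q*1000).astype(np.float32)); c1=np.array([cx,cy])/1000
    full=np.zeros_like(m); cv2.fillPoly(full,[c],1)
    hole=(full>0)&(im.max(2)<60); H=P[hole][:,:2]
    rr=np.hypot(*(H-c1).T); H=H[rr<0.022]
    return zt,c1,rad,H
E
python3 - <<'E'
from h import *
f=np.load('pics/hub1.npz'); cam={k:f[k] for k in f}
zt,c,rad,H=hubfit(f['d'],f['im'],cam,[0.537,-0.205]); print('hub',zt,c,rad,len(H),H.mean(0))
# fit bore + keyway template on hole pts
def raster(H,res=0.0003):
    g=np.zeros((200,200),np.uint8); return g
from scipy.optimize import minimize
def shape(P,x,y,a):
    D=P-[x,y]; ca,sa=np.cos(a),np.sin(a); X=D[:,0]*ca+D[:,1]*sa; Y=-D[:,0]*sa+D[:,1]*ca
    return (np.hypot(X,Y)<0.0097)|((X>0)&(X<0.0155)&(abs(Y)<0.0039))
G=np.stack(np.meshgrid(np.arange(-.022,.022,.0005),np.arange(-.022,.022,.0005)),-1).reshape(-1,2)+c
from scipy.spatial import cKDTree
inh=cKDTree(H).query(G)[0]<0.0006
best=max(((shape(G,c[0]+dx,c[1]+dy,a)==inh).sum(),dx,dy,a) for dx in np.arange(-.004,.0041,.0005) for dy in np.arange(-.004,.0041,.0005) for a in np.radians(range(-30,31,2)))
print('bore fit',best[0]/len(G),c+best[1:3],np.degrees(best[3]),inh.sum()*.25)
f=np.load('pics/tb1.npz'); cam={k:f[k] for k in f}; W=cloud(f['d'],cam)
k=(np.hypot(W[...,0]-.467,W[...,1]-.108)<.06)&(abs(W[...,2]-.125)<.006)
print('bar',W[k].mean(0),cv2.minAreaRect((W[k][:,:2]*1000).astype(np.float32)))
Y=W[k][:,:2]; C=np.cov(Y.T); w,v=np.linalg.eigh(C); print('pca short axis',np.degrees(np.arctan2(v[1,0],v[0,0])))
print('nib', px_at_z((276.8,174.4),cam,.058))
E
```

```text
hub 0.07412723065793134 [ 0.54113904 -0.19918567] 32.20143508911133 287 [ 0.5424097  -0.19990962]
bore fit 0.9745609504132231 [ 0.54063904 -0.19968567] -6.000000000000001 295.0
bar [0.46357806 0.10835977 0.12372745] ((463.0783996582031, 105.74287414550781), (80.21578979492188, 24.031673431396484), 80.47386932373047)
pca short axis 170.40447510090183
nib [0.4911185  0.10104923 0.058     ]
```

```bash
python3 - <<'E'
from h import *
q=down(np.radians(-9.6)); x,y=0.4631,0.1057
bot.reach([x,y,0.20],q); bot.servo_line([x,y,0.116],0.08)
print('f',bot.read_force()); bot.grip(0.0,30); bot.pause(.2)
print('w',bot.read_width(),'gf',bot.read_grasp_force(),'f',bot.read_force(),bot.read_position())
bot.servo_line([x,y,0.20],0.08); bot.pause(.2)
print('w',bot.read_width(),'gf',bot.read_grasp_force(),'f',bot.read_force(),bot.read_position(),bot.read_time())
im,d=bot.read_camera('wrist'); save('lift',im)
E
```

```text
f [-0.28528634 -0.42097673  0.64993474]
w -0.0003645325601327312 gf 0.0 f [-0.17505893  0.71340238 -0.27190275] [0.46309747 0.10570397 0.11598905]
w -0.0005190150569460199 gf 0.0 f [ 0.03984693  0.17903241 -0.02214511] [0.46274539 0.1056611  0.19949899] 8.5667
```

View pics/lift.png

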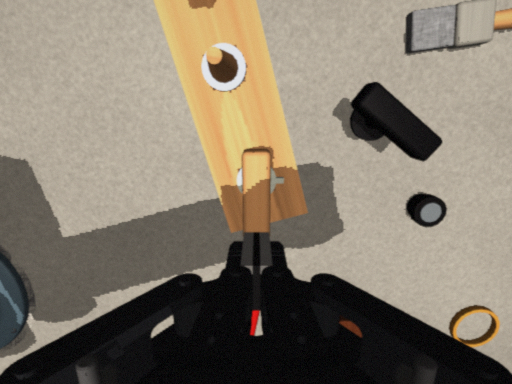

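The gripper closed on nothing. The bar is still in the rack at (256,190), with its nib at (277,181). I'll check where the bar and the fingers really are.

```bash
python3 - <<'E'
from h import *
cam=bot.camera_params('wrist'); im,d=bot.read_camera('wrist'); W=cloud(d,cam)
p=np.array(bot.read_position()); print(p,R.from_quat(bot.read_tcp_rot()).as_matrix().round(3).tolist(), bot.read_joint_positions())
k=(np.hypot(W[...,0]-.463,W[...,1]-.106)<.06)&(abs(W[...,2]-.125)<.006)
print('bar',W[k].mean(0),cv2.minAreaRect((W[k][:,:2]*1000).astype(np.float32)))
for v in range(140,300,8): print(v,d[v,256].round(4),W[v,256].round(4),im[v,256])
E
```

```text
[0.46289779 0.10569619 0.19972741] [[0.167, 0.986, -0.001], [0.986, -0.167, -0.0], [-0.0, -0.001, -1.0]] [ 9.07613148e-02  1.82122445e-01 -2.29513674e-01  1.15972397e+00
  1.72348804e-05  1.82906706e+00]
bar [0.46407758 0.11205177 0.12372249] ((463.512451171875, 108.52738952636719), (74.37605285644531, 24.00200653076172), 80.54542541503906)
140 0.2976 [0.4697 0.147  0.0541] [226 189 119]
148 0.2985 [0.4684 0.1391 0.0556] [118  79  47]
156 0.2321 [0.4689 0.1416 0.1241] [225 196 125]
164 0.2346 [0.4677 0.1351 0.1235] [226 200 129]
172 0.2359 [0.4666 0.1286 0.1241] [227 200 131]
180 0.2375 [0.4655 0.122  0.1245] [226 197 127]
188 0.2396 [0.4644 0.1152 0.1243] [159 108  66]
196 0.2418 [0.4632 0.1082 0.1242] [161 110  71]
204 0.2446 [0.462  0.101  0.1234] [157 107  67]
212 0.2461 [0.4608 0.094  0.1239] [156 105  66]
220 0.2486 [0.4595 0.0866 0.1236] [155 105  63]
228 0.2502 [0.4583 0.0795 0.1242] [154 110  67]
236 0.1459 [0.4647 0.1167 0.2217] [10  7  7]
244 0.1371 [0.4648 0.1168 0.2309] [6 9 8]
252 0.1294 [0.4648 0.1168 0.2389] [14 13 14]
260 0.1225 [0.4648 0.1169 0.2461] [10  9  9]
268 0.1183 [0.4646 0.1158 0.2508] [25 25 25]
276 0.1196 [0.464  0.112  0.2506] [23 21 23]
284 0.1215 [0.4632 0.1077 0.2499] [25 23 23]
292 0.1212 [0.4627 0.1047 0.2512] [29 24 24]
```

The depth picture shows the closed fingertips at z≈0.219 with the TCP at 0.200. The real fingers therefore end about 19 mm behind the TCP, where the stated figure is 22 mm ahead. That puts the tips at about 0.135 on the first try, just above the bar (0.125), which explains the miss. I'll confirm with the open fingers, then go about 41 mm lower in steps, watching the force.

```bash
python3 - <<'E'
from h import *
f=np.load('pics/tb1.npz'); W=cloud(f['d'],{k:f[k] for k in f}); m=(W[...,2]>.2)&(f['d']>0); m[:, :]&=True
print('open fingertip z, TCP .235:',np.percentile(W[m][:,2],[0,0.5,1,3]))
x,y=0.4633,0.1065
bot.grip(1.0)
for z in (0.116,0.10,0.09,0.08,0.073):
    bot.servo_line([x,y,z],0.08); F=np.array(bot.read_force()); print(z,F.round(1))
    if np.linalg.norm(F)>6: break
else:
    bot.grip(0.0,30); bot.pause(.2)
    print('w',bot.read_width(),'gf',bot.read_grasp_force(),'f',bot.read_force(),bot.read_position())
print(bot.read_time())
E
```

```text
open fingertip z, TCP .235: [0.26031503 0.26528666 0.26759245 0.27501924]
0.116 [ 0.1 -0.7  0.8]
0.1 [ 0.2 -0.2 -0.4]
0.09 [ 0.2 -0.8  0.3]
0.08 [-0.2 -0.5  0.1]
0.073 [ 0.4 -0.4  0.2]
w 0.27353748852522414 gf 35.48297703266144 f [-0.99753238 -0.02449566  2.86518619] [0.46337637 0.10653385 0.07314761]
12.5833
```

```bash
python3 - <<'E'
from h import *
x,y=0.4633,0.1065
bot.servo_line([x,y,0.20],0.10); bot.pause(.2)
print('w',bot.read_width(),'gf',bot.read_grasp_force(),'f',bot.read_force())
bot.reach([0.541,-0.275,0.21],down(np.radians(-6))); bot.pause(.3)
cam=bot.camera_params('wrist'); im,d=bot.read_camera('wrist'); save('carry',im); np.savez('pics/carry',im=im,d=d,**{k:cam[k] for k in ('fx','fy','cx','cy','T')})
p=np.array(bot.read_position()); M=R.from_quat(bot.read_tcp_rot()).as_matrix(); print(p)
zt,c,rad,H=hubfit(d,im,cam,[.541,-.2]); print('hub',zt,c,rad,len(H),H.mean(0))
W=cloud(d,cam); L=(W-p)@M
k=(abs(L[...,1])<.02)&(L[...,0]>.012)&(L[...,0]<.05)&(abs(L[...,2]+.052)<.012)
print('bar tool', L[k].mean(0), cv2.minAreaRect((L[k][:,:2]*1000).astype(np.float32)))
for r in bot.pinpoint('wrist','tbar_nib')[:3]:
    u,v=r['location']; X=px2w((u,v),cam,d[int(round(v)),int(round(u))]); print('nib',r['conf'],u,v,X,((X-p)@M).round(4))
print(bot.read_time())
E
```

```text
w 0.27400664163099603 gf 35.00917732715607 f [ 1.0725059   0.641296   -1.42696436]
[ 0.54118357 -0.27435296  0.21013299]
hub 0.07418757625856104 [ 0.5411958  -0.19992064] 31.865365982055664 58 [ 0.53663996 -0.19719875]
bar tool [ 0.02577255  0.00016236 -0.0511164 ] ((25.96434783935547, -0.06958580017089844), (27.92364501953125, 39.8503532409668), 0.0007062394288368523)
nib 0.78 300.3 228.0 [ 0.5695992  -0.27749737  0.19529586] [-0.0002  0.0286  0.0148]
16.05
```

View pics/carry.png

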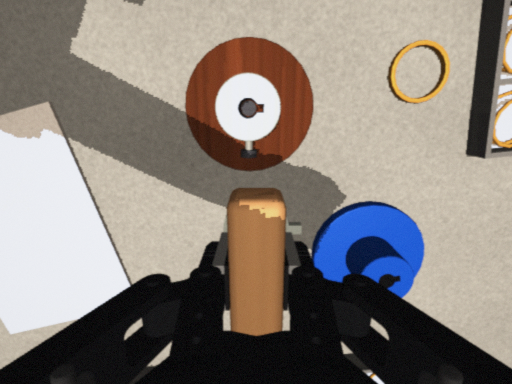

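The tbar is held centred, with the nib at (298,229) on the tool +y side. The hub bore is at (248,108) and the keyway points right to about (264,108). I'll refit the bore and keyway from this view, then insert with force checks.

```bash
python3 - <<'E'
from h import *
from scipy.spatial import cKDTree
f=np.load('pics/carry.npz'); cam={k:f[k] for k in f}; g=f['im'].max(2).astype(np.float32)
# rectify hub top plane, 0.25mm px
c=np.array([.5411,-.1997]); n=np.arange(-.02,.02,.00025); GX,GY=np.meshgrid(c[0]+n,c[1]+n)
P=np.stack([GX,GY,np.full_like(GX,.0745)],-1); C=(P-cam['T'][:3,3])@cam['T'][:3,:3]
u=C[...,0]/-C[...,2]*cam['fx']+cam['cx']; v=-C[...,1]/-C[...,2]*cam['fy']+cam['cy']
I=cv2.remap(g,u.astype(np.float32),v.astype(np.float32),cv2.INTER_LINEAR)
print(I.min(),np.median(I)); dark=I<150
def fit(x,y,a):
    X=(GX-x)*np.cos(a)+(GY-y)*np.sin(a); Y=-(GX-x)*np.sin(a)+(GY-y)*np.cos(a)
    s=(np.hypot(X,Y)<.0097)|((X>0)&(X<.0155)&(abs(Y)<.0039)); return (s==dark).mean()
b=sorted(((fit(c[0]+dx,c[1]+dy,a),c[0]+dx,c[1]+dy,np.degrees(a)) for dx in np.arange(-.003,.0031,.0005) for dy in np.arange(-.003,.0031,.0005) for a in np.radians(range(-24,13,1))),reverse=True)[:15]
print(np.array(b[0]).round(4),np.mean(b,0).round(4)); np.save('pics/I.npy',I)
E
```

```text
26.0 240.75
[ 0.9902  0.5406 -0.1997 -6.    ] [ 0.9874  0.5408 -0.1996 -6.0667]
```

```bash
python3 - <<'E'
from h import *
x,y=0.5408,-0.1997; q=down(np.radians(-6))
bot.reach([x,y,0.175],q); bot.servo_line([x,y,0.145],0.06); bot.pause(.2)
def F(): return np.mean([bot.read_force() for _ in range(4)],0)
F0=F(); print('tare',F0.round(2),bot.read_moment())
for z in (0.136,0.131,0.128,0.125,0.122,0.118,0.113,0.110):
    bot.servo_line([x,y,z],0.04); f=F()-F0; print(z,bot.read_position().round(4) if hasattr(bot.read_position(),'round') else bot.read_position(),f.round(1),np.round(bot.read_moment(),2))
    if f[2]>9 or np.hypot(*f[:2])>10: print('STOP'); break
print(bot.read_grasp_force(),bot.read_width(),bot.read_time())
E
```

```text
tare [-0.22 -0.18 -1.56] [ 0.0420822   0.03340052 -0.02199138]
0.136 [ 0.5403 -0.1995  0.1354] [ 1.   0.3 -1.5] [-0.04 -0.03  0.  ]
0.131 [ 0.5406 -0.1995  0.1306] [ 0.6  0.2 -1. ] [ 0.04  0.05 -0.03]
0.128 [ 0.5407 -0.1996  0.1278] [-0.  -0.2 -0.8] [ 0.08 -0.06 -0.02]
0.125 [ 0.5407 -0.1996  0.1248] [ 0.3  0.2 -0.9] [ 0.08  0.04 -0.02]
0.122 [ 0.5407 -0.1996  0.1217] [-0.4 -0.1 -0.6] [ 0.06 -0.03 -0.02]
0.118 [ 0.5406 -0.1996  0.1176] [ 0.4  0.7 -1.4] [ 0.13 -0.01  0.01]
0.113 [ 0.5406 -0.1996  0.1126] [ 0.3  0.1 -0.9] [ 0.08 -0.09 -0.03]
0.11 [ 0.5406 -0.1997  0.1097] [ 0.6  0.6 -2. ] [ 0.13 -0.06 -0.  ]
34.966190457344055 0.2788503175992958 19.5
```

The key has gone into the keyway with no contact force. Now I'll press against the spring.

```bash
python3 - <<'E'
from h import *
x,y=0.5408,-0.1997; f0=-2.5
def F(): return np.mean([bot.read_force() for _ in range(5)],0)
zs=[0.105,0.100,0.096,0.0945]+list(np.arange(0.0938,0.086,-0.0004))
for z in zs:
    bot.servo_line([x,y,z],0.03); bot.pause(.1); f=F(); push=f[2]-f0
    print(round(z,4),np.round(bot.read_position(),4)[2],f.round(1),round(push,1))
    if push>15 or np.hypot(*f[:2])>12: break
bot.pause(.3); print('hold',F().round(1),bot.read_grasp_force(),bot.read_width(),bot.read_position(),bot.read_time())
E
```

```text
0.105 0.1056 [-0.1  0.9  2. ] 4.5
0.1 0.1004 [0.3 1.3 4.4] 6.9
0.096 0.0964 [-0.1  0.3  4.7] 7.2
0.0945 0.095 [-0.3  2.   5. ] 7.5
0.0938 0.0945 [0.9 1.4 6. ] 8.5
0.0934 0.0942 [-0.1  1.6  6.5] 9.0
0.093 0.0938 [-0.3  1.3  7.2] 9.7
0.0926 0.0935 [-0.6  1.3  6.7] 9.2
0.0922 0.0932 [-1.4  2.5  8.1] 10.6
0.0918 0.0931 [-1.7  2.3 10.6] 13.1
0.0914 0.0931 [-3.5  3.1 13. ] 15.5
hold [-2.6  2.3 13.7] 37.13654637336731 0.27759514787825657 [ 0.54129451 -0.19988477  0.09311088] 23.8167
```

The motion has stopped at z=0.0931 (0.093 expected for flush), and the force climbs from there to a push of about 16 N. One picture to check.

```bash
python3 - <<'E'
from h import *
im,d=bot.read_camera('wrist'); sc,ds=bot.read_camera('scene'); cs=bot.camera_params('scene')
W=cloud(ds,cs); k=(np.hypot(W[...,0]-.541,W[...,1]+.2)<.034)&(W[...,2]>.068)&(W[...,2]<.09); print(np.percentile(W[k][:,2],[10,50,90]))
s=cv2.resize(sc[150:280,80:330],None,fx=3,fy=3); cv2.imwrite('pics/fin.png',s[:,:,::-1])
print(bot.read_force(),bot.read_position(),bot.read_time())
E
```

```text
[0.07014709 0.07522936 0.08156584]
[-2.72447947  2.00858664 13.40840459] [ 0.54128574 -0.19988763  0.09312021] 23.9167
```

View pics/fin.png

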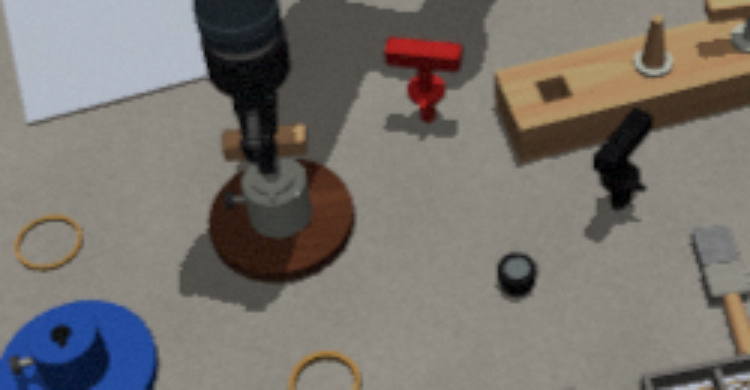

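The collar sits flush on the grey hub at about (275,180) in the crop, its top measured at 0.081 m as expected. The bar is still gripped, and the rest of the visible counter is undisturbed.

```bash
python3 -c "
from plant import bot
print(bot.job_done())"
```

```text
the job is handed in; nothing more can be done
None
```

The short keyed stand is seated in the brown display base's hub with its collar flush, still gripped at about 37 N per finger (slightly over the 20–35 N advised, under the 50 N crush limit) and held down with about 16 N; the job was handed in at about 24 s, after one missed grasp, and no verdict came back.

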